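# Key the drive spindle into the tablet counter and hold it home

## Task

Take the spindle whose head matches the coloured ring on the white tablet counter (the blue one) out of its stand and set it upright in the counter's steel hub. Push lightly and turn it until its key slips into the keyway, then keep pushing until its collar sits flush on the hub, and finish holding it gripped and pressed home against the spring in the bore so a colleague can fit the locking clip. Leave the yellow spindle, the bottles and the green carton where they are.

Things in the scene. Friction and masses are not known exactly. Their poses are not given: they have to be found in the camera images.
- blue_spindle: spindle to fit, loose, 90 g, hanging upright in the stand. Origin: centre of the shaft's lower tip; z up the shaft. Steel shaft 16 mm across, lowest 3 mm chamfered to 11 mm; a key on its -x side (see blue_key); blue collar 40 mm across from z = 36 to 42 mm with a white pointer above the key. At the start the key side (-x) faces the robot within 0.6 rad.
- blue_key (a point): lower end of the blue spindle's key, at its outer edge: 12 mm above the shaft's tip, 13 mm from the axis on the -x side. The key is 6 mm wide and runs from here up to z = 34 mm; the 12 mm of shaft below it are a plain round pilot.
- blue_grip (a point): point on the axis in the blue wing grip, 65 mm above the shaft's tip: the place to grasp. The wing spans z = 42 to 78 mm, is 14 mm thick along the spindle's x and 40 mm wide along its y: close the fingers along the spindle's x.
- yellow_spindle: the other spindle in the stand, same shape but yellow and with a key 11 mm wide that does not fit; leave it. Origin and axes as for the blue one.
- stand: fixed grey block 70 x 180 x 50 mm (x, y, z), origin at the centre of its underside. Two plain through holes 31 mm across at y = +55 and -55 mm in which the spindles hang, either colour in either hole; their collars rest on its top, so a hanging spindle's tip is 14 mm above the worktop.
- counter: fixed white tablet counter with a blue ring; housing 130 x 140 x 40 mm (x, y, z), origin at the centre of its underside, z up. On its top stands the steel drive hub, 56 mm across, its flat top face 78 mm above the origin. A black index line on the housing top in front of the hub marks the counter's -x side.
- hub_mouth (a point): centre of the hub's bore at its flat top face, 78 mm above the worktop. Bore vertical, 19 mm across, sharp-edged, with one keyway 9.4 mm wide reaching 15 mm from the axis, open at the top and running the full depth. Its angle is unknown: within 0.5 rad either side of the direction to the index line (counter's -x). With the pilot in the bore, the key rides on this face until turned over it.
- hub_home (a point): where the spindle's tip (its origin) is when fully home, collar on the hub's top face: on the bore's axis, 36 mm below hub_mouth. With the key riding on the face the tip is only 12 mm below hub_mouth; over the keyway, with about 0.1 rad of play either way, it can go down. The hub is braked and turns only above about 0.6 N m.
- spring_seat (a joint): brass spring seat at the bottom of the bore: 0 when free, its top 26 mm below the hub's top face; grows downward (m) as the shaft pushes it, 0.010 with the spindle fully home. The spring takes about 4 N to start and 11 N when fully home, and pushes the spindle back up if it is let go.
- bottle_teal: bystander: white tablet bottle with a teal band, 28 mm across, 61 mm tall, standing; origin under its centre
- bottle_white: bystander: larger white tablet bottle, 37 mm across, 82 mm tall, standing; origin under its centre
- carton_green: bystander: green and white medicine carton 35 x 90 x 52 mm (x, y, z), origin at the centre of its underside

How it is judged:
On the way, in this order (a step that is already met when the one before it is completed fails the run):
1. the blue spindle is lifted clear of its stand (height (world z) of blue_spindle above 0.06 m), for 0.1 s.
2. the blue spindle's pilot is in the hub's bore, upright (z of blue_spindle in the frame of counter below 0.073 m and horizontal distance between blue_spindle and hub_mouth below 0.005 m and angle between blue_spindle's own z axis and vertical below 0.15 rad), for 0.1 s.
At the end, for the whole second after the job is handed in: The blue spindle is upright (within 4 degrees) and central (within 4 mm) in the hub with its collar within 2 mm of the hub's top face, the spring seat is pushed down at least 7.5 mm, the spindle is still and the fingers still hold it (more than 3 N of contact) (z of blue_spindle in the frame of counter below 0.044 m and horizontal distance between blue_spindle and hub_mouth below 0.004 m and angle between blue_spindle's own z axis and vertical below 0.07 rad and value of joint spring_seat above 0.0075 m and contact force between the fingers and blue_spindle above 3 N and linear speed of blue_spindle below 0.02 m/s); the arm keeps its last pose, push and grip.
It fails at once if the yellow spindle is taken or shifted (distance of yellow_spindle from where it was at the start of the episode above 0.03 m).
It fails at once if a bottle is knocked away or over (distance of any of bottle_teal, bottle_white from where it was at the start of the episode above 0.03 m or angle between any of bottle_teal, bottle_white's own z axis and vertical above 0.5 rad).
It fails at once if the green carton is pushed away (distance of carton_green from where it was at the start of the episode above 0.03 m).
It also fails if it takes over 48 s, if anything falls off the work surface, if the arm or the gripper's body presses on something with over 40 N, if the wrist force passes 120 N, or if a joint passes its speed limit or range.

## Robot

A 7-joint arm with a two-finger parallel gripper is mounted at the origin on a cart in front of the work surface, level with it; the furniture and walls round the work are solid. World frame = base frame: x ahead of the robot, y to its left, z up, the work surface at z = 0. Lengths are in m, angles in rad, forces in N, time in s.
With the tool pointing down it reaches from about 0.425 to 0.825 m from the base axis. Payload 3.6 kg.
Tool frame: the origin (TCP) lies at the very end of the fingers, on their centre line; the grasp point (between the pads) lies 19 mm behind it; z points along the fingers, y is the line along which they close (so a half turn about z gives the same grasp; the last joint's range is limited). The gripper opens to 93 mm and grips with 3 to 60 N. Pads are 15 mm wide; open, the fingers measure 128 mm over their backs; the gripper's body (75 mm by 188 mm) begins 65 mm behind the grasp point.
Start: joints at [-1.274, 0.615, -0.013, 1.423, 0.008, 1.103, -0.04], TCP at [0.206, 0.616, 0.219] pointing down, gripper open.
Joint ranges: [-3.12, 3.12], [-0.3, 2.06], [-1.34, 1.32], [0.26, 2.42], [-1.36, 4.5], [0.01, 1.98], [-2.84, 2.84]. Speed limits (rad/s): [2.79, 2.79, 3.14, 3.14, 3.14, 3.14, 3.14].

## Interface

Orientations are given as [roll, pitch, yaw] about the fixed x, y, z axes, in that order (R = Rz(yaw) Ry(pitch) Rx(roll)).
In Python, from rig import robot, eyes, probe_bus gives the robot as it stands (robot), with the cameras (eyes) and the readings (probe_bus).
- The arm moves only by the shell command python3 jog.py 'ROWS' [OPENING]. ROWS is a JSON list of rows, 1 to 5 of them, each of 6 numbers: dx, dy, dz in m, then a rotation vector rx, ry, rz in rad; each row is the pose to reach, as a shift and turn from the pose commanded when the command began, along the tool's axes at that moment; what a row does not reach only later rows make up. A row lasts 1/12 s, in which the tool goes at most 0.0417 m and 0.125 rad, less where a joint would pass 70% of its speed; a pose out of reach is approached as far as the arm can. OPENING is the finger opening in m, set as the command begins (- or left out keeps the last). The fingers move at their own pace and stop on an object; the grip force is fixed at half the most. Time passes only in rows, so rows that do not move let the fingers close. It prints the time, the measured TCP pose, the force, the opening and the grip force at its end.
- probe_bus.sense(): the state, without advancing time (a new reading comes with each control period).
- eyes.camera(name): name is "side" or "top"; returns a dict with "img" (420x560x3 uint8, blue, green, red), "fx", "fy", "cx", "cy" (pixels), "D" ([k1, k2, p1, p2, k3] as OpenCV has them; the pictures are not rectified), "R" (3x3) and "t" (3): a world point X has camera coordinates R X + t. Camera axes: x right, y down, z forward; pixel columns grow to the right and rows downward; lengths in m; the calibration is good to about 2 mm. A picture is of the moment at which its call begins. There is no depth.
- robot.job_done(): hands the job in; it is judged then, once.
The state is a dict: "time_s": time; "joints": joint angles; "qvel": joint speeds; "effort": joint torques, N m; "ee_pos": TCP position; "eef_rot": TCP orientation; "wrist_force": force on the tool from outside, world axes, zero at the start; "ft_torque": the same for the moment, N m; "width": finger opening in m; "grip_force": force on a finger pad.
Only numpy, scipy, OpenCV 4.12 (cv2) and the standard library are available. Lean on these libraries where they do the work, as an engineer would, in place of code of your own. Each camera call takes 0.05 s, during which the arm holds its last target. There are 200 camera calls.

## Working session

There is one attempt and no reset: what is moved stays moved. The work goes in short steps, Python scripts to look and compute and a shell command to move; the robot and the scene stay as the last step left them, time stands still between calls to the robot, and variables do not carry over. Pictures are saved under pics/ and viewed, at most 10 in all, crops included, and the job is handed in when it is done.

```bash
ls; mkdir -p pics
python3 - <<'E'
from rig import robot, eyes, probe_bus
import cv2
s=probe_bus.sense();print(s)
for n in("side","top"):
    c=eyes.camera(n);cv2.imwrite(f"pics/{n}0.png",c["img"]);print(n,c["fx"],c["R"],c["t"],c["D"])
E
```

```text
jog.py
pics
rig.py
{'time_s': 0.0, 'joints': array([-1.27450432,  0.61590977, -0.01263009,  1.42490693,  0.0080875 ,
        1.10337275, -0.04040365]), 'qvel': array([ 2.15284308e-03,  2.45308716e-04, -7.26271789e-04, -3.96637679e-04,
        9.21736485e-05,  4.72803064e-04,  2.41868313e-04]), 'effort': array([-4.12459431e-04, -4.58925498e+01,  2.08677761e-01, -1.65748447e+01,
       -6.11017342e-02,  2.04736646e-02,  2.42917977e-04]), 'ee_pos': array([0.20591981, 0.61568488, 0.21748459]), 'eef_rot': array([-3.13904561e+00,  1.72577406e-05,  2.81886916e+00]), 'wrist_force': array([-1.17209726,  1.11149303,  0.60421711]), 'ft_torque': array([-0.0425983 ,  0.0036835 , -0.01572802]), 'grip_force': 0.0, 'width': 0.09279789858305826}
side 505.46387661864856 [[-0.94640258 -0.32294931  0.00508909]
 [-0.27483375  0.79692303 -0.5379406 ]
 [ 0.16967193 -0.51050703 -0.84296738]] [0.54330586 0.15473651 0.85815458] [-0.02067315  0.          0.          0.          0.        ]
top 399.4007656222373 [[ 0.00432066 -0.99998801 -0.00230466]
 [-0.99471938 -0.00406155 -0.10255172]
 [ 0.10254113  0.00273558 -0.994725  ]] [0.06588176 0.57990987 0.8560877 ] [-0.02594022  0.          0.          0.          0.        ]
```

View pics/side0.png

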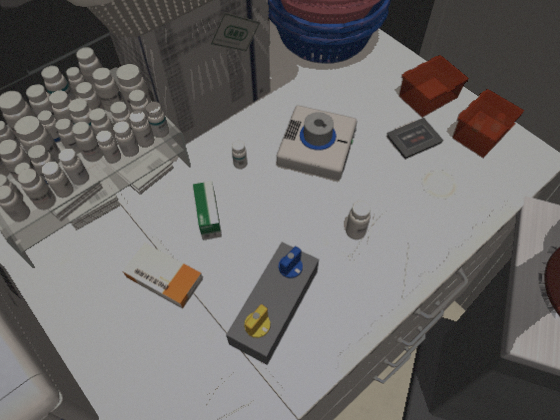

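View pics/top0.png

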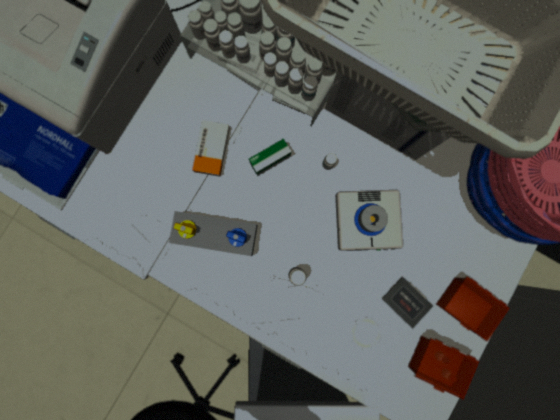

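The side view shows the blue spindle at about (291,262), yellow at (257,320) and the hub at (319,130). The top view shows blue at (237,237), yellow at (185,229), and the hub at (372,218) with its index line at (372,242). Next I'll look at enlarged crops and measure.

```bash
cat > h.py <<'E'
from rig import robot, eyes, probe_bus
import cv2,numpy as np
def K(c): return np.array([[c["fx"],0,c["cx"]],[0,c["fy"],c["cy"]],[0,0,1.]])
def ray(c,px):
    p=cv2.undistortPoints(np.array([[px]],float),K(c),np.array(c["D"],float))[0,0]
    R=np.array(c["R"]);t=np.array(c["t"]);d=R.T@np.array([p[0],p[1],1]);return -R.T@t,d/np.linalg.norm(d)
def plane(c,px,z):
    o,d=ray(c,px);return o+d*(z-o[2])/d[2]
def tri(c1,p1,c2,p2):
    A=np.zeros((3,3));b=np.zeros(3)
    for c,p in((c1,p1),(c2,p2)):
        o,d=ray(c,p);M=np.eye(3)-np.outer(d,d);A+=M;b+=M@o
    return np.linalg.solve(A,b)
def proj(c,X):
    return cv2.projectPoints(np.array(X,float).reshape(-1,3),cv2.Rodrigues(np.array(c["R"]))[0],np.array(c["t"],float),K(c),np.array(c["D"],float))[0][:,0]
def blobs(img,lo,hi,box):
    x0,y0,x1,y1=box;m=np.zeros(img.shape[:2],np.uint8)
    m[y0:y1,x0:x1]=cv2.inRange(cv2.cvtColor(img,cv2.COLOR_BGR2HSV),lo,hi)[y0:y1,x0:x1];return m
E
python3 - <<'E'
from h import *
T=cv2.imread("pics/top0.png");S=cv2.imread("pics/side0.png")
def crop(i,x,y,w=50,k=6): return cv2.resize(i[y-w//2:y+w//2,x-w//2:x+w//2],None,fx=k,fy=k,interpolation=cv2.INTER_CUBIC)
v=np.vstack([np.hstack([crop(T,237,237),crop(T,372,222,66,300/66)]),np.hstack([crop(S,291,262),crop(S,319,135,75,4)[:300,:300] if 0 else cv2.resize(S[97:173,281:357],(300,300),interpolation=cv2.INTER_CUBIC)])])
cv2.imwrite("pics/crop.png",cv2.convertScaleAbs(v,alpha=1.3))
E
```

```text
(no output)
```

View pics/crop.png

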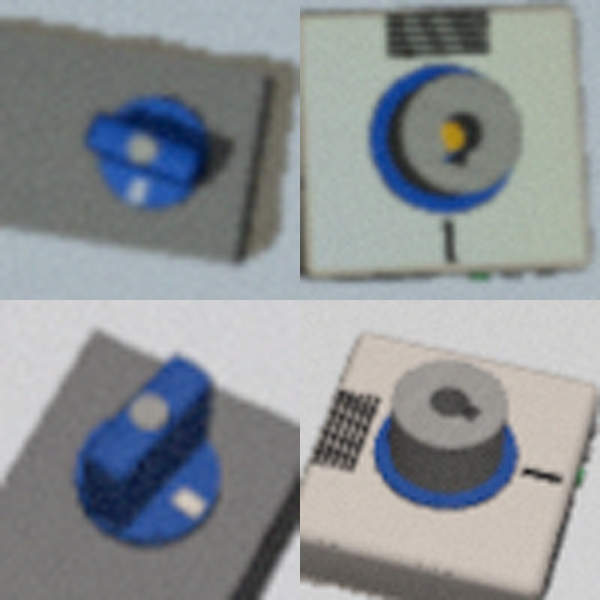

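Top-left crop: the blue wing's disc is at top px (235.7,237) and the pointer at (234.8,243.7). Side view: disc (291,255.5) and pointer (297.5,270.5). The keyway notch shows in both hub crops, toward -x. Next I'll refine these with masks.

```bash
cat > m.py <<'E'
from h import *
ct,cs=eyes.camera("top"),eyes.camera("side")
def cen(c,box,f):
    x0,y0,x1,y1=box;im=cv2.resize(c["img"][y0:y1,x0:x1],None,fx=8,fy=8,interpolation=cv2.INTER_CUBIC)
    h=cv2.cvtColor(im,cv2.COLOR_BGR2HSV);m=f(im,h).astype(np.uint8)
    n,l,st,ce=cv2.connectedComponentsWithStats(m);k=1+np.argmax(st[1:,4]);return (ce[k]+.5)/8-.5+[x0,y0],st[k,4]/64,(l==k).astype(np.uint8)
low=lambda im,h:(h[...,1]<100)
E
cat > m1.py <<'E'
from m import *
for nm,z,bt,bs in(("disc",.092,(231,233,241,242),(286,250,296,261)),("ptr",.056,(231,240,239,248),(293,266,303,276))):
    a,A,_=cen(ct,bt,low);b,B,_=cen(cs,bs,low)
    print(nm,a,A,b,B,"tri",tri(ct,a,cs,b).round(4),plane(ct,a,z).round(4),plane(cs,b,z).round(4))
# hub top face: ellipse of convex hull of bright gray
for c,box,gl in((ct,(358,200,390,235),0),(cs,(302,108,334,142),0)):
    x0,y0,x1,y1=box;im=c["img"][y0:y1,x0:x1];g=cv2.cvtColor(im,cv2.COLOR_BGR2GRAY)
    print(np.array2string(g[::3,::3]))
E
python3 m1.py
```

```text
disc [235.30809426 236.40983607] 19.0625 [289.36027861 253.98064759] 51.875 tri [0.5163 0.1522 0.0958] [0.5154 0.1524 0.092 ] [0.518  0.1505 0.092 ]
ptr [233.90743574 245.34531824] 25.53125 [297.09214286 270.36580357] 21.875 tri [0.4995 0.1588 0.0605] [0.4975 0.1589 0.056 ] [0.5021 0.1572 0.056 ]
[[ 79  47  58  64  57  75  67  71 137 138 135]
 [136 136 124  80  76  84 128 135 137 133 136]
 [134  77  48  51  84  96  91  98 129 138 134]
 [ 62  41  57 103 102 102  98  98  94 126 134]
 [ 48  35  95  98  98  98  99 103  99 102 135]
 [ 44  60 101  98  92  45  35  91 100  99 128]
 [ 35  65 101  99 103 100  33  77  97  96 129]
 [ 38  53 101 101 103  88  39  94  97 100 129]
 [ 44  35  95  97  83  45  92 100 103  99 135]
 [ 45  33  46  97 103 102  98  97  92 113 136]
 [ 90  49  42  35  72  89  94  79  76 134 137]
 [136 103  53  48  45  46  49  81 135 137 136]]
[[151 149 143 144 150 156 158 160 160 161 159]
 [148 151 150 150 151 145 142 139 142 155 161]
 [151 151 138 116 116 120 116 115 125 148 151]
 [148 139 117 117 116 112 118 117 121 120 150]
 [152 113 116 120 103  59  49 107 116 116 119]
 [151 113 119 118  75  57  60  62 112 115 115]
 [133  98 116 114 119  93  85  60 103 116 112]
 [ 58  46 111 115 118 115 119 116 113 117  54]
 [ 52  45  54  95 113 117 115 116 108  59  55]
 [ 58  48  49  51  55  57  58  61  55  56  55]
 [ 58  50  54  56  59  58  57  55  56  53  57]
 [ 60  59  51  56  57  56  56  59  56  58  60]]
```

```bash
cat > m1.py <<'E'
from m import *
red=lambda im,h:(im[...,2]>75)
P={}
for nm,z,bt,bs in(("disc",.092,(230,232,242,242),(285,249,297,262)),("ptr",.056,(230,240,239,247),(292,265,303,276))):
    a,A,_=cen(ct,bt,red);b,B,_=cen(cs,bs,red)
    P[nm]=[plane(ct,a,z),plane(cs,b,z)]
    print(nm,a,A,b,B,"tri",tri(ct,a,cs,b).round(4),*[x.round(4) for x in P[nm]])
for i in(0,1):
    d=P["ptr"][i]-P["disc"][i];print("key dir",np.arctan2(d[1],d[0]),np.hypot(*d[:2]))
H=[]
for c,box,lo,hi in((ct,(355,198,392,238),82,114),(cs,(300,105,338,145),92,130)):
    a,A,m=cen(c,box,lambda im,h:(lambda g:(g>lo)&(g<hi))(cv2.medianBlur(cv2.cvtColor(im,cv2.COLOR_BGR2GRAY),5)))
    m=cv2.morphologyEx(m,cv2.MORPH_OPEN,np.ones((15,15)))
    ct_=max(cv2.findContours(m,0,1)[0],key=cv2.contourArea);hull=cv2.convexHull(ct_)
    e=cv2.fitEllipse(hull);ce=(np.array(e[0])+.5)/8-.5+box[:2]
    f=np.zeros_like(m);cv2.drawContours(f,[hull],-1,1,-1)
    r=((cv2.minEnclosingCircle(hull)));X=plane(c,ce,.078);H.append(X);print("hub",ce,np.array(e[1])/8,X.round(4))
    # bore/keyway pixels -> world on face plane, relative to centre
    x0,y0,x1,y1=box;g=cv2.cvtColor(cv2.resize(c["img"][y0:y1,x0:x1],None,fx=8,fy=8,interpolation=cv2.INTER_CUBIC),cv2.COLOR_BGR2GRAY)
    im=cv2.resize(c["img"][y0:y1,x0:x1],None,fx=8,fy=8,interpolation=cv2.INTER_CUBIC);s=cv2.cvtColor(im,cv2.COLOR_BGR2HSV)[...,1]
    hole=(f>0)&((g<(lo-4))|(s>110))
    ys,xs=np.nonzero(hole);W=np.array([plane(c,((x+.5)/8-.5+x0,(y+.5)/8-.5+y0),.078)[:2] for x,y in zip(xs[::3],ys[::3])])-X[:2]
    W=W[np.hypot(*W.T)<.017];rr=np.hypot(*W.T)
    print(" hole centroid",W.mean(0).round(4));k=(rr>.0115);an=np.arctan2(W[k][:,1],-W[k][:,0])
    print(" notch angles from -x (atan2(dy,-dx)):",k.sum(),np.histogram(an,np.arange(-3.2,3.3,.2))[0],np.median(an[abs(an)<.8]))
# index line
a,A,_=cen(ct,(366,233,378,250),lambda im,h:im[...,2]<70);b,B,_=cen(cs,(334,135,350,148),lambda im,h:im[...,2]<85)
for i,(c,p) in enumerate(((ct,a),(cs,b))):
    X=plane(c,p,.04);d=X-H[i];print("index",p,X.round(4),np.arctan2(d[1],-d[0]))
E
python3 m1.py
```

```text
disc [235.23198718 236.42532051] 15.234375 [290.32077438 255.15471829] 30.921875 tri [0.5155 0.1525 0.0931] [0.5154 0.1525 0.092 ] [0.5159 0.152  0.092 ]
ptr [233.26434166 244.39897333] 18.453125 [297.04445289 270.30176672] 20.5625 tri [0.5005 0.1598 0.0624] [0.4995 0.1603 0.056 ] [0.5023 0.1571 0.056 ]
key dir 2.6858885749302996 0.01764150316528393
key dir 2.7822465700563854 0.01456503909217234
hub [374.81521416 217.74627113] [25.81686401 26.67021751] [ 0.5561 -0.1377  0.078 ]
 hole centroid [-0.002   0.0013]
 notch angles from -x (atan2(dy,-dx)): 226 [ 0  0  0  0  0  0  0  0  0  0  0  0  0  0  0 12 56 60 66 32  0  0  0  0
  0  0  0  0  0  0  0  0] 0.3465495437304808
hub [318.53909302 122.80809021] [22.00820732 30.10076332] [ 0.5561 -0.1356  0.078 ]
 hole centroid [-0.0016 -0.0005]
 notch angles from -x (atan2(dy,-dx)): 141 [ 0  0  0  0  0  0  0  0  0  0  0  0  0  0  0 28 46 39 28  0  0  0  0  0
  0  0  0  0  0  0  0  0] 0.17985852729293733
index [371.27560038 233.73580005] [ 0.5241 -0.1385  0.04  ] -0.026102015592245762
index [341.96988342 140.98685233] [ 0.5072 -0.1387  0.04  ] -0.06398363020219992
```

```bash
cat > go.py <<'E'
# usage: go.py x y z yangle  -> remaining shift in tool axes for tool pointing down, y axis at yangle
import sys,numpy as np
from scipy.spatial.transform import Rotation as Ro
from rig import robot, eyes, probe_bus
s=probe_bus.sense();R=Ro.from_euler("xyz",s["eef_rot"])
x,y,z,a=map(float,sys.argv[1:5]);G=Ro.from_euler("xyz",[np.pi,0,a+np.pi/2])
print("t",round(s["time_s"],2),"pos",s["ee_pos"].round(4),"yang",round(np.arctan2(*R.as_matrix()[[1,0],1]),3),"F",s["wrist_force"].round(1),"T",s["ft_torque"].round(2),"w",round(s["width"],4),"g",round(s["grip_force"],1),"q7",s["joints"][6].round(2))
print("rows",R.inv().apply(np.array([x,y,z])-s["ee_pos"]).round(4),(R.inv()*G).as_rotvec().round(3))
E
python3 jog.py '[[-0.15,-0.1,0,0,0,0.6],[-0.15,-0.1,0,0,0,0.6],[-0.15,-0.1,0,0,0,0.6],[-0.15,-0.1,0,0,0,0.6],[-0.15,-0.1,0,0,0,0.6]]'
python3 go.py .5156 .1522 .14 -.41
```

```text
time_s: 0.72
ee_pos: [0.3227, 0.4672, 0.2192]
eef_rot: [3.141, 0.006, 2.203]
wrist_force: [0.4, -0.7, 1.2]
width: 0.093
grip_force: 0.0
t 0.72 pos [0.3227 0.4672 0.2192] yang 0.632 F [ 0.4 -0.7  1.2] T [-0.12  0.03  0.03] w 0.093 g 0.0 q7 -0.29
rows [-0.3677 -0.0306  0.0812] [0.003 0.005 1.042]
```

```bash
python3 jog.py '[[-0.22,-0.018,0.05,0,0,0.6],[-0.22,-0.018,0.05,0,0,0.6],[-0.22,-0.018,0.05,0,0,0.6],[-0.22,-0.018,0.05,0,0,0.6],[-0.22,-0.018,0.05,0,0,0.6]]'
python3 go.py .5156 .1522 .14 -.41
```

```text
time_s: 1.13
ee_pos: [0.4265, 0.3011, 0.1726]
eef_rot: [3.141, -0.001, 1.614]
wrist_force: [-0.3, 0.4, 0.9]
width: 0.0929
grip_force: 0.0
t 1.13 pos [0.4265 0.3011 0.1726] yang 0.043 F [-0.3  0.4  0.9] T [-0.03  0.   -0.05] w 0.0929 g 0.0 q7 -0.41
rows [-0.1526  0.0826  0.0325] [ 0.001 -0.001  0.453]
```

```bash
python3 jog.py '[[-0.15,0.083,0.03,0,0,0.453],[-0.15,0.083,0.03,0,0,0.453],[-0.15,0.083,0.03,0,0,0.453],[-0.1525,0.0826,0.0325,0,0,0.453],[-0.1525,0.0826,0.0325,0,0,0.453]]'
python3 go.py .5156 .1522 .061 -.41
```

```text
time_s: 1.55
ee_pos: [0.5186, 0.1457, 0.1397]
eef_rot: [3.137, 0.004, 1.153]
wrist_force: [-0.1, -0.4, 0.1]
width: 0.0933
grip_force: 0.0
t 1.55 pos [0.5186 0.1457 0.1397] yang -0.418 F [-0.1 -0.4  0.1] T [-0.1   0.03 -0.06] w 0.0933 g 0.0 q7 -0.42
rows [ 0.005  -0.0057  0.0787] [ 0.005  0.004 -0.008]
```

```bash
python3 jog.py '[[0,0,0,0,0,0],[0,0,0,0,0,0],[0,0,0,0,0,0]]' >/dev/null
python3 go.py .5156 .1522 .061 -.41
```

```text
t 1.8 pos [0.5146 0.1568 0.1402] yang -0.401 F [ 1.  -0.6 -0.3] T [-0.06  0.13 -0.01] w 0.093 g 0.0 q7 -0.43
rows [-0.004   0.0028  0.0791] [-0.002 -0.001  0.009]
```

```bash
python3 jog.py '[[0,0,0.03,0,0,0],[0,0,0.05,0,0,0],[0,0,0.05,0,0,0],[0,0,0.05,0,0,0]]' >/dev/null
python3 go.py .5156 .1522 .061 -.41;python3 jog.py '[[0,0,0,0,0,0],[0,0,0,0,0,0]]' >/dev/null
python3 go.py .5156 .1522 .061 -.41
```

```text
t 2.13 pos [0.5143 0.1563 0.0898] yang -0.401 F [ 0.1  0.7 -0.3] T [-0.09  0.05  0.01] w 0.0929 g 0.0 q7 -0.39
rows [-0.0032  0.0029  0.0288] [-0.002  0.     0.009]
t 2.3 pos [0.5164 0.1552 0.0916] yang -0.404 F [ 0.7 -0.7  0.4] T [-0.08  0.12  0.05] w 0.0931 g 0.0 q7 -0.39
rows [-0.0031  0.0004  0.0306] [ 0.002 -0.002  0.006]
```

```bash
python3 jog.py '[[-0.003,0.001,0.01,0,0,0],[-0.003,0.001,0.02,0,0,0],[-0.003,0.001,0.0295,0,0,0],[-0.003,0.001,0.0295,0,0,0],[-0.003,0.001,0.0295,0,0,0]]' >/dev/null
python3 go.py .5156 .1522 .061 -.41;python3 jog.py '[[0,0,0,0,0,0],[0,0,0,0,0,0]]' >/dev/null
python3 go.py .5156 .1522 .061 -.41
```

```text
t 2.72 pos [0.5146 0.1508 0.0596] yang -0.405 F [ 0.9 -0.4 -0.1] T [-0.05  0.08 -0.01] w 0.093 g 0.0 q7 -0.36
rows [ 0.0017  0.0004 -0.0014] [-0.002  0.001  0.005]
t 2.88 pos [0.5156 0.151  0.0608] yang -0.405 F [ 0.6  0.3 -0.3] T [-0.05  0.13 -0.05] w 0.093 g 0.0 q7 -0.36
rows [ 0.0011 -0.0005 -0.0002] [ 0.    -0.     0.005]
```

```bash
Z='[[0,0,0,0,0,0],[0,0,0,0,0,0],[0,0,0,0,0,0],[0,0,0,0,0,0],[0,0,0,0,0,0]]'
python3 jog.py '[[0,0,0,0,0,0],[0,0,0,0,0,0],[0,0,0,0,0,0],[0,0,0,0,0,0],[0,0,0,0,0,0]]' 0 >/dev/null
python3 jog.py '[[0,0,0,0,0,0],[0,0,0,0,0,0],[0,0,0,0,0,0],[0,0,0,0,0,0],[0,0,0,0,0,0]]' 0
python3 go.py .5156 .1522 .061 -.41
```

```text
time_s: 3.72
ee_pos: [0.5153, 0.151, 0.0606]
eef_rot: [3.142, 0.0, 1.166]
wrist_force: [-0.2, 0.3, -0.1]
width: 0.0314
grip_force: 0.0
t 3.72 pos [0.5153 0.151  0.0606] yang -0.405 F [-0.2  0.3 -0.1] T [-0.1   0.04 -0.03] w 0.0314 g 0.0 q7 -0.36
rows [ 0.0012 -0.0002 -0.0004] [0.    0.    0.005]
```

```bash
python3 jog.py '[[0,0,0,0,0,0],[0,0,0,0,0,0],[0,0,0,0,0,0],[0,0,0,0,0,0],[0,0,0,0,0,0]]' 0
python3 go.py .5156 .1522 .061 -.41
```

```text
time_s: 4.13
ee_pos: [0.5153, 0.151, 0.0606]
eef_rot: [-3.142, 0.0, 1.166]
wrist_force: [-0.1, -0.1, -0.3]
width: 0.0142
grip_force: 30.0
t 4.13 pos [0.5153 0.151  0.0606] yang -0.405 F [-0.1 -0.1 -0.3] T [-0.07  0.1  -0.01] w 0.0142 g 30.0 q7 -0.36
rows [ 0.0012 -0.0002 -0.0004] [-0.     0.     0.005]
```

```bash
python3 jog.py '[[0,0,-0.02,0,0,0],[0,0,-0.05,0,0,0],[0,0,-0.09,0,0,0],[0,0,-0.095,0,0,0],[0,0,-0.095,0,0,0]]' >/dev/null
python3 jog.py '[[0,0,0,0,0,0],[0,0,0,0,0,0]]' >/dev/null
python3 go.py .5561 -.1367 .155 -.27
```

```text
t 4.72 pos [0.5139 0.151  0.1541] yang -0.405 F [-0.3 -0.2 -1. ] T [-0.11  0.12 -0.03] w 0.0138 g 30.0 q7 -0.43
rows [-0.2478  0.1521 -0.0008] [-0.003  0.002 -0.135]
```

```bash
python3 jog.py '[[-0.02,0.012,0,0,0,0],[-0.045,0.028,0,0,0,-0.03],[-0.075,0.046,0,0,0,-0.06],[-0.105,0.064,0,0,0,-0.09],[-0.13,0.08,0,0,0,-0.135]]' >/dev/null
python3 go.py .5561 -.1367 .155 -.27
```

```text
t 5.13 pos [ 0.5363 -0.0026  0.1538] yang -0.27 F [-0.4  0.9 -0.1] T [-0.07  0.04 -0.04] w 0.014 g 30.0 q7 -0.04
rows [-0.124   0.0548 -0.0011] [-0.003  0.002  0.   ]
```

```bash
python3 jog.py '[[-0.03,0.005,0,0,0,0],[-0.06,0.01,0,0,0,0],[-0.085,0.015,0,0,0,0],[-0.1,0.018,0,0,0,0],[-0.1,0.018,0,0,0,0]]' >/dev/null
python3 jog.py '[[0,0,0,0,0,0],[0,0,0,0,0,0]]' >/dev/null
python3 go.py .5561 -.1367 .155 -.27
```

```text
t 5.72 pos [ 0.5279 -0.099   0.1545] yang -0.268 F [-1.3  0.6 -0.4] T [0.01 0.1  0.09] w 0.0141 g 30.0 q7 0.14
rows [-0.0289  0.0371 -0.0007] [-0.003 -0.001  0.002]
```

```bash
python3 jog.py '[[-0.015,0.02,0,0,0,0],[-0.029,0.037,0,0,0,0],[-0.029,0.037,0,0,0,0],[-0.029,0.037,0,0,0,0],[-0.029,0.037,0,0,0,0]]' >/dev/null
python3 jog.py '[[0,0,0,0,0,0],[0,0,0,0,0,0]]' >/dev/null
python3 go.py .5561 -.1367 .155 -.27
python3 - <<'E'
from h import *
o=[]
for n in("side","top"):
    c=eyes.camera(n);cv2.imwrite(f"pics/{n}1.png",c["img"]);p=proj(c,[.5561,-.1367,.11])[0].astype(int)
    x,y=max(p[0]-50,0),max(p[1]-60,0);o.append(cv2.resize(c["img"][y:y+100,x:x+100],(400,400),interpolation=cv2.INTER_CUBIC));print(n,x,y)
cv2.imwrite("pics/c1.png",np.hstack(o))
E
```

```text
t 6.3 pos [ 0.5559 -0.1371  0.1554] yang -0.268 F [ 0.5 -0.2 -0.8] T [-0.06  0.05 -0.03] w 0.0141 g 30.0 q7 0.19
rows [0.0005 0.0001 0.0004] [-0.001 -0.001  0.002]
side 269 50
top 328 156
```

View pics/c1.png

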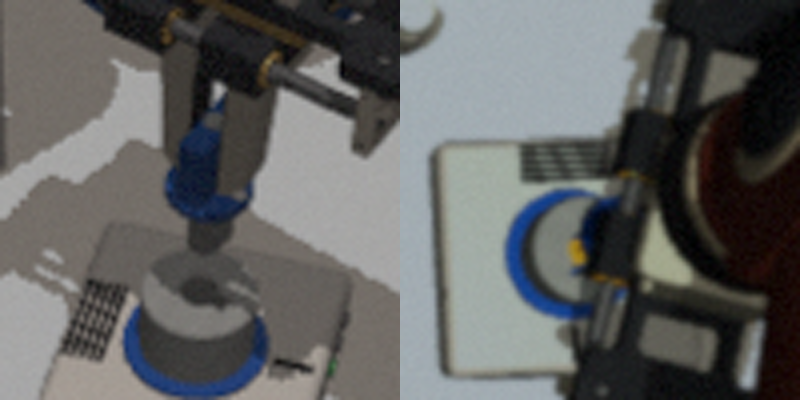

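The left crop (side) shows the spindle upright in the fingers over the bore, with its shaft tip near side px (321,112). In the top view the gripper hides most of the hub. Next I'll compare the tip with its prediction.

Run:
```python
from h import *
c=eyes.camera("side")
x0,y0=300,75
im=cv2.resize(c["img"][y0:y0+45,x0:x0+50],None,fx=8,fy=8,interpolation=cv2.INTER_CUBIC);h=cv2.cvtColor(im,cv2.COLOR_BGR2HSV)
b=((h[...,0]>100)&(h[...,0]<130)&(h[...,1]>110)).astype(np.uint8)
for r in range(40,360,16):
    xs=np.nonzero(b[r])[0]
    if len(xs):print(round((r+.5)/8-.5+y0,1),(xs.min()/8+x0).round(1),(xs.max()/8+x0).round(1))
print("pred tip, collar bottom,top centre",proj(c,[[.556,-.1363,.109],[.556,-.1363,.145],[.556,-.1363,.151]]),"bore",proj(c,[.5561,-.1367,.078]))
g=cv2.cvtColor(c["img"],cv2.COLOR_BGR2GRAY)
for r in (103,105,107,109,111,113,115): print(r,g[r,308:338])
```

```text
79.6 318.0 319.5
81.6 316.9 321.5
83.6 315.5 323.9
85.6 314.1 323.6
87.6 314.0 323.1
89.6 314.2 323.1
91.6 312.1 322.8
93.6 310.8 322.9
95.6 310.5 331.5
97.6 310.9 331.6
99.6 311.9 328.5
101.6 314.0 329.0
103.6 316.5 326.4
pred tip, collar bottom,top centre [[319.69031533 111.31244559]
 [320.91481789  97.4380724 ]
 [321.12680834  95.0351563 ]] bore [[318.70765361 122.39609498]]
103 [110 108 111 113 109 103  80  52  23  28  38  48  45  29  30  35  28  26
  26  40  67  94 111 110 124 157 166 166 167 165]
105 [111 109 111 111 111 110 110 101  66  49  43  37  39  34  32  39  44  44
  52  84 111 110 109 109 110 112 110 125 150 149]
107 [103 103 108 108 109 111 107  98  54  47  45  44  48  47  46  49  47  51
  58  86 112 112 109 111 109 109 113 110 111 112]
109 [ 97  94  97  97  94  94  94  81  55  42  46  47  48  48  46  48  50  57
  74 102 109 112 109 110 113 112 110 109 109 110]
111 [ 96  96  97  97  95  97  97  89  71  51  47  50  47  50  49  58  82 101
  99 105 103 104 108 113 110 112 111 112 112 112]
113 [ 97  96  94  86  83  76  75  78  76  78  70  70  62  64  70  77  83  86
  93  94  97  94  94  94  96  96 101  99 103 107]
115 [80 73 76 77 77 77 74 80 74 75 77 76 73 75 77 78 74 80 76 77 82 89 94 95
 96 95 96 94 99 97]
```

The collar centre measured at 321.0 px matches the predicted 321.0, so the spindle is aligned to within about 1 mm. I'll lower it now.

```bash
python3 jog.py '[[0,0,0.01,0,0,0],[0,0,0.018,0,0,0],[0,0,0.024,0,0,0],[0,0,0.028,0,0,0],[0,0,0.028,0,0,0]]'
python3 jog.py '[[0,0,0.003,0,0,0],[0,0,0.006,0,0,0],[0,0,0.009,0,0,0],[0,0,0.009,0,0,0]]' >/dev/null
python3 go.py .5561 -.1367 .1126 -.27
```

```text
time_s: 6.87
ee_pos: [0.5553, -0.1387, 0.1261]
eef_rot: [-3.139, 0.0, 1.301]
wrist_force: [0.3, 0.0, -0.1]
width: 0.0134
grip_force: 30.0
t 7.2 pos [ 0.5559 -0.1388  0.1181] yang -0.27 F [-0.2 -0.9 -1.2] T [-0.03  0.09  0.  ] w 0.0141 g 30.0 q7 0.22
rows [ 0.0021 -0.0004  0.0055] [-0.001  0.     0.   ]
```

```bash
python3 jog.py '[[0.0015,0,0.002,0,0,0],[0.0015,0,0.004,0,0,0],[0.0015,0,0.005,0,0,0],[0.0015,0,0.005,0,0,0]]' >/dev/null
python3 go.py .5561 -.1367 .1126 -.27
python3 jog.py '[[0,0,0.0015,0,0,0],[0,0,0.003,0,0,0],[0,0,0.003,0,0,0]]' >/dev/null
python3 go.py .5561 -.1367 .1126 -.27
```

```text
t 7.53 pos [ 0.5565 -0.1375  0.1134] yang -0.27 F [ 0.6 -1.  -0.7] T [-0.12  0.06 -0.01] w 0.0137 g 30.0 q7 0.22
rows [ 0.0006 -0.0006  0.0008] [-0.  0.  0.]
t 7.78 pos [ 0.5564 -0.1375  0.1103] yang -0.27 F [-0.   1.3 -0.7] T [-0.05  0.13 -0.05] w 0.0137 g 30.0 q7 0.22
rows [ 0.0007 -0.0005 -0.0023] [-0.001  0.    -0.   ]
```

```bash
python3 jog.py '[[0,0,0.0015,0,0,0],[0,0,0.003,0,0,0],[0,0,0.004,0,0,0],[0,0,0.004,0,0,0]]' >/dev/null
python3 go.py .5561 -.1367 .0886 -.27
```

```text
t 8.12 pos [ 0.5564 -0.1375  0.1063] yang -0.27 F [-0.2  0.1 -0.8] T [-0.13  0.12  0.01] w 0.0138 g 30.0 q7 0.22
rows [ 0.0007 -0.0005  0.0177] [-0.001  0.     0.   ]
```

```bash
python3 jog.py '[[0,0,0.0015,0,0,0],[0,0,0.003,0,0,0],[0,0,0.0045,0,0,0],[0,0,0.006,0,0,0],[0,0,0.006,0,0,0]]' >/dev/null
python3 go.py .5561 -.1367 .0886 -.27
python3 jog.py '[[0,0,0.0015,0,0,0],[0,0,0.003,0,0,0],[0,0,0.0045,0,0,0],[0,0,0.006,0,0,0],[0,0,0.006,0,0,0]]' >/dev/null
python3 go.py .5561 -.1367 .0886 -.27
```

```text
t 8.53 pos [ 0.5564 -0.1374  0.1002] yang -0.27 F [-0.  -0.1 -1.3] T [-0.03  0.11  0.01] w 0.0138 g 30.0 q7 0.22
rows [ 0.0006 -0.0005  0.0116] [-0.001  0.     0.   ]
t 8.95 pos [ 0.5568 -0.1376  0.0951] yang -0.27 F [-1.3  0.9  4.6] T [ 0.06  0.44 -0.04] w 0.014 g 30.0 q7 0.23
rows [ 0.0007 -0.0009  0.0065] [ 0.001 -0.    -0.   ]
```

```bash
python3 jog.py '[[0,0,0.0015,0,0,0],[0,0,0.003,0,0,0],[0,0,0.0045,0,0,0],[0,0,0.0055,0,0,0],[0,0,0.0055,0,0,0]]' >/dev/null
python3 go.py .5561 -.1367 .0886 -.27
python3 jog.py '[[0,0,0.001,0,0,0],[0,0,0.002,0,0,0],[0,0,0.002,0,0,0]]' >/dev/null
python3 go.py .5561 -.1367 .0886 -.27
```

```text
t 9.37 pos [ 0.5569 -0.1377  0.0902] yang -0.27 F [-1.3  0.8  8.5] T [ 0.11  0.66 -0.02] w 0.0139 g 30.0 q7 0.23
rows [ 0.0007 -0.001   0.0016] [ 0.001 -0.    -0.   ]
t 9.62 pos [ 0.5569 -0.1377  0.0887] yang -0.27 F [-2.3  1.4 10.7] T [ 0.18  0.75 -0.01] w 0.014 g 30.0 q7 0.23
rows [ 0.0008 -0.001   0.0001] [ 0.001 -0.001 -0.   ]
```

Force is following the spring curve. I'll push on a little until the collar stiffens, then check.

```bash
python3 jog.py '[[0,0,0.001,0,0,0],[0,0,0.0015,0,0,0],[0,0,0.0015,0,0,0]]' >/dev/null
python3 go.py .5561 -.1367 .0886 -.27
python3 jog.py '[[0,0,0.001,0,0,0],[0,0,0.0015,0,0,0],[0,0,0.0015,0,0,0]]' >/dev/null
python3 go.py .5561 -.1367 .0886 -.27
python3 - <<'E'
from h import *
c=eyes.camera("side");cv2.imwrite("pics/side2.png",c["img"])
cv2.imwrite("pics/c2.png",cv2.resize(c["img"][70:170,270:370],(600,600),interpolation=cv2.INTER_CUBIC))
print(proj(c,[[.5561,-.1367,.084],[.5561,-.1367,.078]]))
E
```

```text
t 9.87 pos [ 0.5569 -0.1377  0.0886] yang -0.27 F [-4.4  1.4 18.6] T [ 0.39  1.26 -0.02] w 0.014 g 30.0 q7 0.23
rows [ 0.0007 -0.0011 -0.    ] [ 0.001 -0.001 -0.   ]
t 10.12 pos [ 0.5569 -0.1377  0.0885] yang -0.27 F [-7.2  3.5 25.6] T [0.52 1.92 0.03] w 0.0136 g 30.0 q7 0.23
rows [ 0.0007 -0.0011 -0.0001] [ 0.002 -0.002 -0.   ]
[[318.89573628 120.26648845]
 [318.70765361 122.39609498]]
```

View pics/c2.png

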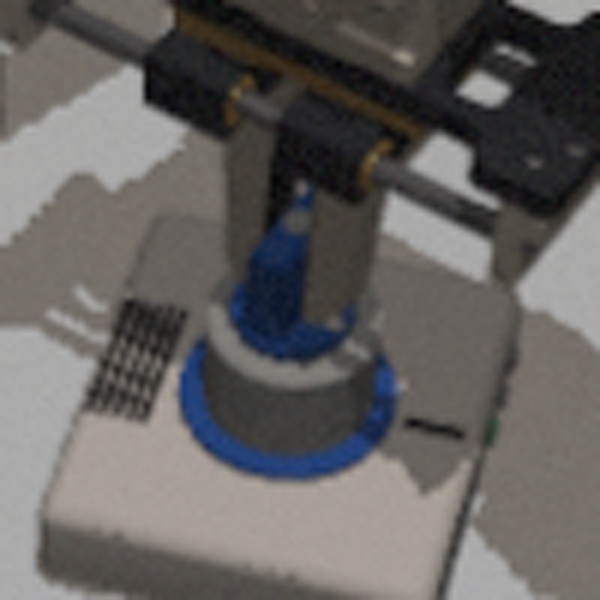

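The crop shows the blue collar flush on the hub's top face at about (320,121) in the side view, with the spindle upright and the pointer over the keyway. The z stop at 0.0885 and the stiff force rise agree with the collar being seated. I'll let it settle, then hand in.

```bash
python3 jog.py '[[0,0,-0.0008,0,0,0],[0,0,-0.0008,0,0,0],[0,0,-0.0008,0,0,0],[0,0,-0.0008,0,0,0],[0,0,-0.0008,0,0,0]]' >/dev/null
python3 go.py .5561 -.1367 .0886 -.27
python3 -c "
from rig import robot, eyes, probe_bus
s=probe_bus.sense()
if s['wrist_force'][2]>14 and s['ee_pos'][2]<.0895 and s['grip_force']>20: print(robot.job_done())"
```

```text
t 10.58 pos [ 0.5569 -0.1377  0.0885] yang -0.27 F [-6.1  2.  21.6] T [0.4  1.59 0.05] w 0.0137 g 30.0 q7 0.23
rows [ 0.0007 -0.0011 -0.0001] [ 0.002 -0.001 -0.   ]
the job is handed in; nothing more can be done
None
```

The blue spindle is in the hub with its key in the keyway, collar flush on the top face, gripped at 30 N and pressed home at about 22 N; I handed the job in at about 10.6 s, and no verdict came back.

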